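# Seat and clamp the desk camera

### The job

Gently slide the small camera along the channel of its quick-release mount until its shoe is pressed against the sprung stop at the far end and stays touching it; then swing the cam lever past its centre so that it snaps fully shut and clamps the shoe. Do not force anything, and leave the other things on the desk alone.

Things in the scene. Friction and masses are not known exactly. Their poses are not given: they have to be found in the camera images.
- mount: Camera mount fixed to the desk: dark steel base 190 x 120 x 16 mm with a channel 48 mm wide between aluminium rails (x -85 to +85 mm, tops 29.5 mm above desk; lips leave a 38 mm slot). Origin: at desk height on the channel's centre line. x: along the channel to the stop (push-in direction); y: to the fixed rail (cam, lever at -y). Over 30 N of the robot on any part of it, lever included, is too much.
- channel_end (a point): Point on the channel floor at mount x = +30 mm, 16 mm above the desk. The stop: rubber pad 26 wide, 12 tall, sprung (1.5 N per mm for 4 mm, then solid), on an aluminium block with a black thumb screw, top 46 mm above desk. The block is locked anywhere such that the free pad's face lies 0 to 34 mm further in +x than this point: not measured, find it by feel.
- minicam: Small black camera, 200-325 g, on an aluminium shoe plate 70 (x) x 44 x 8 mm, loose in the channel under the lips. Origin: centre of the shoe's underside, on the channel floor; x to the stop. Camera body 60 wide, x -6 to 26 mm, top 56 mm above origin, lens to +x. Slides with 1 to 3 N; over 20 N of the fingers on it is too much. When let go, the stop's spring pushes it back by 1 to 3 mm and keeps touching.
- shoe_tab (a point): Middle of the rear face of the shoe's upright thumb tab, 35 mm behind the camera's origin (-x) and 28 mm above it. The tab is 30 mm wide, 5 mm thick, its top 41 mm above the channel floor. Push it here towards +x.
- cam_lever (a joint): Cam lever angle, rad: 0.1 to 0.3 open (as found), 1.8 fully shut (end stop). Closes anticlockwise seen from above; it points from the pivot in direction (mount yaw - 1.745 + angle): open it sticks out to the mount's -y side, shut it points along +x. Resists up to about 0.75 N m (10 N at 75 mm from the pivot). Centre at 1.4: short of it, it stays or springs back; from about 1.5 on it snaps shut and clamps the shoe.
- cam_pivot (a point): Point on the lever's vertical pivot axis, 48 mm above the desk (mid-height of the lever). It is fixed to the mount at x = +5, y = -60 mm.
- lever_side (a point): Point inside the middle of the lever bar, 75 mm from the pivot, 48 mm above the desk. The bar is aluminium, 10 mm thick, 24 mm tall (36 to 60 mm above the desk), its end 102 mm from the pivot; push its side that faces mount -x when open, e.g. with shut fingers.
- thermos: Bystander, not to be moved: closed blue flask, 70 mm diameter, 210 mm tall. Origin: centre of its underside.
- mug: Bystander, not to be moved: white mug, 76 mm diameter, 85 mm tall. Origin: centre of its underside.
- power_brick: Bystander, not to be moved: black power brick, 100 x 48 x 30 mm, lying flat. Origin: centre of its underside.
- note_block: Bystander, not to be moved: block of white note paper, 76 x 76 x 30 mm, standing beside the mount on its fixed-rail side. Origin: centre of its underside.
- lens_tin: Bystander, not to be moved: round steel tin, 44 mm diameter, 26 mm tall, near the mount on its fixed-rail side. Origin: centre of its underside.
- phone: Bystander, not to be moved: black phone lying flat, 150 x 72 x 9 mm. Origin: centre of its underside.
Not all that is in view belongs to the job. What is shaped like the minicam but green or purple is not meant.

How it is judged:
By the outcome, as a careful person would: the job done as asked, in the order asked, and still so for the second after the job is handed in, with the robot touching nothing.
It also fails if it takes over 58 s, if anything falls off the work surface, if the arm or the gripper's body presses on something with over 40 N, if the wrist force passes 120 N, or if a joint passes its speed limit or range.

### The arm

A 6-joint arm with a two-finger parallel gripper is mounted at the origin on the work surface. World frame = base frame: x ahead of the robot, y to its left, z up, the work surface at z = 0. Lengths are in mm, angles in rad, forces in N, time in s.
With the tool pointing down it reaches from about 325 to 875 mm from the base axis. Payload 4.4 kg.
Tool frame: the origin (TCP) lies on the centre line of the jaws, within the pads' length; the fingertips stand ahead of it and the grasp point (between the pads) lies 6 mm ahead of it (ctrl.tcp_to_tips is the z of the fingertips in the tool frame, in mm); z points along the fingers, y is the direction in which the jaws open and shut (so a half turn about z gives the same grasp; the last joint's range is limited). The gripper opens to 85 mm and grips with 20 to 120 N. Pads are 22 mm wide; open, the fingers measure 114 mm over their backs; the gripper's body (76 mm by 85 mm) begins 54 mm behind the grasp point. The pads swing forward as they close: fully open they stand 13 mm farther back than shut.
Start: joints at [-1.357, 0.207, 1.542, -0, 1.393, -0.15], TCP at [204.589, -537.374, 256.282] pointing down, gripper open.
Joint ranges: [-2.73, 2.73], [-0.86, 2.22], [0.23, 2.46], [-1.11, 4.25], [0.08, 2.63], [-2.82, 2.82]. Speed limits (rad/s): [2.79, 2.79, 3.14, 3.14, 3.14, 3.14].

### API

Orientations are given as a 3x3 rotation matrix whose columns are the frame's x, y, z axes.
In Python, from plant import ctrl, sensors, optics gives the robot as it stands. Calls block until the motion is done:
- ctrl.move_ptp(position, orientation): joint-space move of the TCP to a pose.
- ctrl.move_l(position, rot=None, vel=150, threshold=None): straight line of the TCP; rot=None keeps the orientation; vel is the mean speed in mm/s. With threshold (N) it stops when the force on the tool has changed by that much, and returns True; else False.
- ctrl.set_joints(angles): joint-space move.
- ctrl.gripper_to(opening, force=None): finger opening in mm; force is the grip in N (None keeps the last); returns when the fingers have stopped.
- ctrl.hold(seconds).
- ctrl.solve_ik(position, orientation): joint angles nearest the present ones, or None.
- sensors.read_state(): the state.
- optics.grab_frame(name): name is "side" or "top"; returns (picture, depth): 420x560x3 uint8, red, green, blue; 420x560 float32, mm along the optical axis (not along the pixel's ray), 0 where there is no reading.
- optics.camera_params(name): a dict with "mtx" (3x3 intrinsics, pixels), "k1" (the pictures are not rectified: a ray, as slopes to the right and down, at radius r is drawn at 1 + k1 r^2 times it, then the intrinsics apply), "R" (3x3) and "t" (3): a world point X has camera coordinates R X + t. Camera axes: x right, y down, z forward; pixel columns grow to the right and rows downward; lengths in mm; the calibration is good to about 2 mm. A picture is of the moment at which its call begins. camera_params takes no time and is no camera call.
A pose or a line that the arm cannot do raises ctrl.MotionError and nothing moves.
- ctrl.finish_job(): hands the job in, once; it reports no verdict.
The state is a dict: "t": time; "q": joint angles; "qvel": joint speeds; "tau": joint torques, N m; "eef_pos": TCP position; "eef_rot": TCP orientation; "force": force on the tool from outside, world axes, zero at the start; "wrist_torque": the same for the moment, N m; "grip_width": finger opening in mm.
Only numpy, scipy, OpenCV 4.12 (cv2) and the standard library are available. Lean on these libraries where they do the work, as an engineer would, in place of code of your own. Each camera call takes 0.05 s, during which the arm holds its last target. There are 200 camera calls.

## Working session

There is one attempt and no reset: what is moved stays moved. The work goes in short steps, each a Python script; the robot and the scene stay as the last script left them, time stands still between calls to the robot, and variables do not carry over. Pictures are saved under pics/ and viewed, about 8 in all and at most 12, crops included, and the job is handed in when it is done.

```bash
ls; mkdir -p pics
python3 - <<'E'
from plant import ctrl,sensors,optics
import cv2,numpy as np
for n in("top","side"):
    p,d=optics.grab_frame(n); cv2.imwrite(f"pics/{n}0.png",p[:,:,::-1]); np.save(f"pics/{n}0.npy",d)
    c=optics.camera_params(n); print(n,{k:np.round(v,3).tolist() for k,v in c.items()})
print(sensors.read_state()["t"],ctrl.tcp_to_tips)
E
```

```text
pics
top {'mtx': [[475.098, 0.0, 279.783], [0.0, 475.098, 209.094], [0.0, 0.0, 1.0]], 'k1': 0.025, 'R': [[-0.026, -0.999, -0.025], [-0.996, 0.028, -0.082], [0.082, 0.023, -0.996]], 't': [30.507, 564.024, 1308.217]}
side {'mtx': [[501.815, 0.0, 276.257], [0.0, 501.815, 210.053], [0.0, 0.0, 1.0]], 'k1': -0.095, 'R': [[-0.881, -0.473, -0.023], [-0.273, 0.547, -0.791], [0.387, -0.69, -0.611]], 't': [481.542, 187.053, 1085.942]}
0.1 25.0
```

View pics/top0.png

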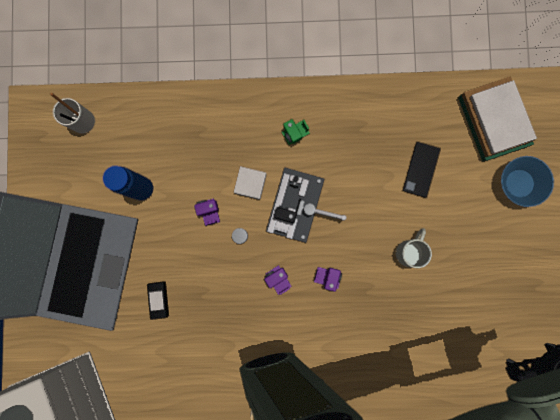

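View pics/side0.png

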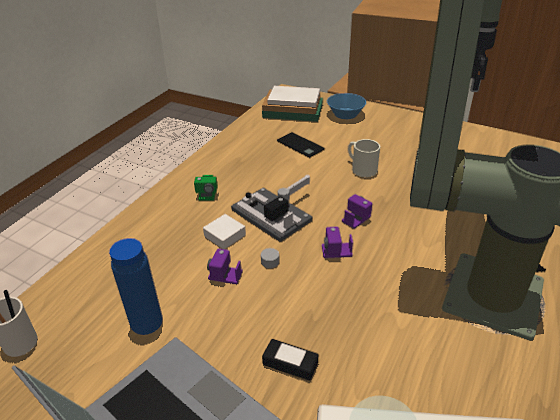

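The top view shows the mount at about (297,205) with the black camera in its channel at (285,214). The green (295,130) and purple (207,211), (278,280), (328,278) lookalikes are not meant. I'll confirm this in one enlarged crop.

```bash
cat > h.py <<'E'
from plant import ctrl,sensors,optics
import cv2,numpy as np
def world(n,uv,d=None,z=None):
    """pixels -> world, from depth d (mm) or on plane of height z"""
    c=optics.camera_params(n); k=np.array([c["k1"],0,0,0.])
    s=cv2.undistortPoints(np.float64(uv).reshape(-1,1,2),c["mtx"],k)[:,0]
    r=np.c_[s,np.ones(len(s))]
    if d is None:
        rw=r@c["R"]; o=-c["R"].T@c["t"]; d=(z-o[2])/rw[:,2]
    return (r*np.asarray(d)[:,None]-c["t"])@c["R"]
def pix(n,X):
    c=optics.camera_params(n); return cv2.projectPoints(np.float64(X).reshape(-1,1,3),cv2.Rodrigues(c["R"])[0],c["t"],c["mtx"],np.array([c["k1"],0,0,0.]))[0][:,0]
E
python3 - <<'E'
from h import *
p=cv2.imread("pics/top0.png"); d=np.load("pics/top0.npy")
cv2.imwrite("pics/c1.png",cv2.resize(p[155:255,250:360],None,fx=6,fy=6,interpolation=cv2.INTER_CUBIC))
v,u=np.mgrid[155:255,255:350]; uv=np.c_[u.ravel(),v.ravel()]
W=world("top",uv,d[v,u].ravel()); 
dsk=world("top",[[230,260],[350,250],[340,180]],[d[260,230],d[250,350],d[180,340]]);print(dsk.round(1))
z0=np.median(dsk[:,2])
m=((W[:,2]-z0)>9).reshape(v.shape).astype(np.uint8)
m=cv2.morphologyEx(m,cv2.MORPH_OPEN,np.ones((9,9)))
n,l,s,_=cv2.connectedComponentsWithStats(m);i=1+s[1:,4].argmax();print(s)
P=W[(l==i).ravel()];r=cv2.minAreaRect(P[:,:2].astype(np.float32));print(r)
E
```

```text
[[ 4.259e+02  1.604e+02  1.500e+00]
 [ 4.453e+02 -1.794e+02 -1.700e+00]
 [ 6.451e+02 -1.584e+02  2.000e-01]]
[[   0    0   95  100 6553]
 [   0   17   10   27  225]
 [  13   17   53   69 2722]]
((564.5867919921875, -23.30040740966797), (120.9990234375, 214.5990753173828), 72.8061752319336)
```

View pics/c1.png

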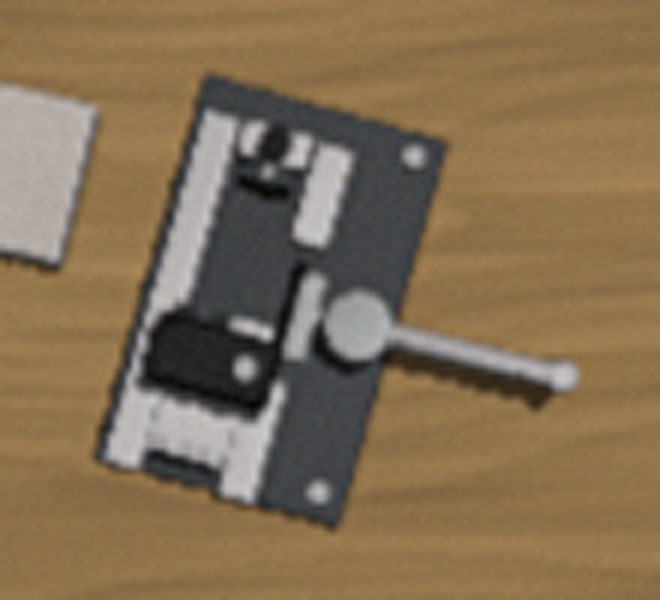

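The crop shows the black camera (210,360), its shoe and tab (190,440), the stop with its black screw (272,145), the pivot (358,325) and the lever end (563,375). The lever is open. Next I'll compute the pose.

Run:
```python
from h import *
f=lambda a,z: world("top",np.array([250,155])+(np.float64(a)+.5)/6-.5,z=z)
B=f([[207,75],[447,143],[338,527],[98,460]],16);print(B.round(1))
ex=(B[0]+B[1]-B[2]-B[3])[:2];yaw=np.arctan2(ex[1],ex[0]);
ey=(B[0]+B[3]-B[1]-B[2])[:2];print("yaw",yaw,np.arctan2(-ey[0],ey[1]),np.linalg.norm(ex)/2,np.linalg.norm(ey)/2)
R=np.array([[np.cos(yaw),-np.sin(yaw)],[np.sin(yaw),np.cos(yaw)]])
c=B.mean(0)[:2]
loc=lambda a,z:((f(a,z)[:,:2]-c)@R).round(1).tolist()
print("c",c)
print("rail corners bottom: Lout,Lin,Rin,Rout",loc([[103,462],[140,468],[220,497],[255,502]],29.5))
print("rail top: Lout,Lin; Rin,Rout",loc([[203,110],[240,118],[318,142],[356,152]],29.5))
print("pivot z60",loc([[358,325]],62)," tip",loc([[563,375]],62))
print("tab top edge",loc([[140,460],[225,475],[150,402],[232,425]],57))
print("cam body top corners",loc([[160,315],[275,345],[262,410],[145,382]],72))
print("pad/screw",loc([[265,185],[272,145]],40))
```

```text
[[ 6.845e+02  1.000e-01  1.600e+01]
 [ 6.487e+02 -1.121e+02  1.600e+01]
 [ 4.697e+02 -5.530e+01  1.600e+01]
 [ 5.039e+02  5.600e+01  1.600e+01]]
yaw -0.30365982487347243 -0.3038077047395773 188.43687518672263 117.06792225180418
c [576.70258117 -27.83255441]
rail corners bottom: Lout,Lin,Rin,Rout [[-95.0, 54.9], [-93.0, 37.6], [-95.8, -1.7], [-93.6, -17.9]]
rail top: Lout,Lin; Rin,Rout [[75.9, 55.3], [77.0, 37.6], [75.9, -0.5], [76.2, -18.9]]
pivot z60 [[-4.5, -41.1]]  tip [[-1.1, -136.1]]
tab top edge [[-90.1, 37.3], [-86.1, -1.6], [-63.5, 40.2], [-63.4, 1.5]]
cam body top corners [[-25.2, 45.9], [-24.2, -7.6], [-53.9, -9.9], [-56.1, 44.1]]
pad/screw [[48.4, 17.5], [67.3, 19.4]]
```

```bash
cat >> h.py <<'E'
yaw=-0.3037; c_,s_=np.cos(yaw),np.sin(yaw); RM=np.array([[c_,-s_,0],[s_,c_,0],[0,0,1]])
O=np.r_[np.array([576.7,-27.83])+RM[:2,:2]@[-9.4,18.6],0]
W=lambda x,y,z: O+RM@np.array([x,y,z],float)      # mount -> world
def down(phi):  # tool down, tool x at mount angle phi
    a=yaw+phi; return np.array([[np.cos(a),np.sin(a),0],[np.sin(a),-np.cos(a),0],[0,0,-1.]])
def F(): return RM.T@np.array(sensors.read_state()["force"])
E
python3 - <<'E'
from h import *
ctrl.gripper_to(0); print("tips",ctrl.tcp_to_tips,O)
z=36+ctrl.tcp_to_tips
for flip in(0,np.pi):
  for ph in(0,.8,1.7): print(flip,ph,ctrl.solve_ik(W(-98,0,z),down(ph+flip)))
q=ctrl.solve_ik(W(-98,0,z),down(0)); flip=0 if q is not None and abs(q[5])<1.5 else np.pi
ctrl.move_ptp(W(-101,0,z+90),down(0)); ctrl.move_l(W(-101,0,z),vel=80)
s=sensors.read_state();print(s["t"],s["grip_width"],s["q"],F())
for n in("top","side"):
    p,d=optics.grab_frame(n); u,v=pix(n,W(-20,0,30))[0].astype(int)
    g=cv2.resize(p[v-45:v+45,u-50:u+50,::-1],None,fx=4,fy=4,interpolation=cv2.INTER_CUBIC)
    for X in(W(-75.6,0,44),W(5,-60,60),W(104,41,16),W(-40.6,0,72)):
        a=(pix(n,X)[0]-[u-50,v-45])*4; cv2.circle(g,tuple(int(i) for i in a),2,(0,0,255),-1)
    cv2.imwrite(f"pics/{n}1.png",g)
cv2.imwrite("pics/both1.png",np.hstack([cv2.imread("pics/top1.png"),cv2.imread("pics/side1.png")]))
E
```

```text
tips 25.0 [573.29256097  -7.27010313   0.        ]
0 0 [-1.34555603e-01  2.72898750e-01  1.92357159e+00 -4.44089210e-16
  9.45122312e-01  1.73994072e+00]
0 0.8 [-1.34555603e-01  2.72898750e-01  1.92357159e+00 -4.44089210e-16
  9.45122312e-01  9.39940723e-01]
0 1.7 [-1.34555603e-01  2.72898750e-01  1.92357159e+00 -4.44089210e-16
  9.45122312e-01  3.99407234e-02]
3.141592653589793 0 [-1.34555603e-01  2.72898750e-01  1.92357159e+00 -4.44089210e-16
  9.45122312e-01 -1.40165193e+00]
3.141592653589793 0.8 [-1.34555603e-01  2.72898750e-01  1.92357159e+00 -4.44089210e-16
  9.45122312e-01 -2.20165193e+00]
3.141592653589793 1.7 None
4.4 0.020964998196129646 [-1.33450973e-01  2.67153398e-01  1.92966857e+00 -1.79208407e-05
  9.43365447e-01  1.74100288e+00] [0.09542669 0.17649317 0.62622987]
```

View pics/both1.png

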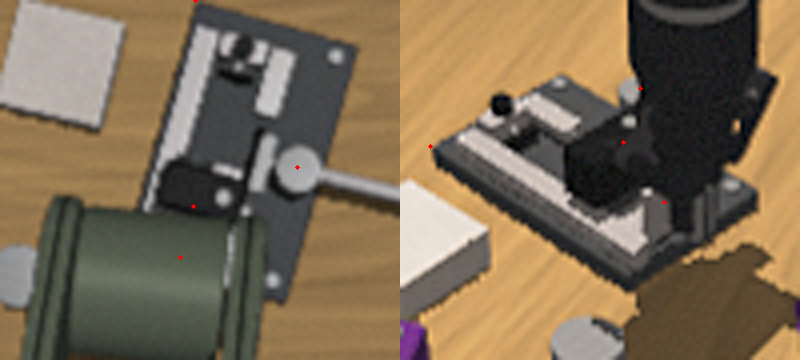

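The picture shows the shut fingers just behind the tab at (665,205) in the side crop. The projected model points agree to within 2–3 mm. Now I'll push slowly and watch the force.

Run:
```python
from h import *
f0=F()[0]; x=-101; log=[]; base=[]; contact=None
while x<0:
    x+=1.5 if x>-55 else 3; ctrl.move_l(W(x,0,61),vel=25)
    f=-(F()[0]-f0); log.append((x,round(f,1)))
    if contact is None:
        if f>.6: contact=x
        continue
    base.append(f); fr=np.median(base)
    if f>14 or (len(base)>4 and f>fr+4.2): break
print(log,contact,sensors.read_state()["t"])
```

```text
[(-98, np.float64(0.8)), (-95, np.float64(0.8)), (-92, np.float64(1.2)), (-89, np.float64(1.1)), (-86, np.float64(0.3)), (-83, np.float64(1.3)), (-80, np.float64(0.7)), (-77, np.float64(1.0)), (-74, np.float64(1.0)), (-71, np.float64(0.3)), (-68, np.float64(0.8)), (-65, np.float64(0.5)), (-62, np.float64(1.0)), (-59, np.float64(1.1)), (-56, np.float64(0.9)), (-53, np.float64(0.6)), (-51.5, np.float64(1.4)), (-50.0, np.float64(1.1)), (-48.5, np.float64(1.4)), (-47.0, np.float64(2.2)), (-45.5, np.float64(1.6)), (-44.0, np.float64(2.0)), (-42.5, np.float64(1.2)), (-41.0, np.float64(1.8)), (-39.5, np.float64(2.2)), (-38.0, np.float64(1.0)), (-36.5, np.float64(1.7)), (-35.0, np.float64(1.7)), (-33.5, np.float64(2.1)), (-32.0, np.float64(1.3)), (-30.5, np.float64(1.1)), (-29.0, np.float64(1.2)), (-27.5, np.float64(3.0)), (-26.0, np.float64(1.3)), (-24.5, np.float64(0.5)), (-23.0, np.float64(3.5)), (-21.5, np.float64(5.0)), (-20.0, np.float64(6.1))] -98 14.2667
```

Run:
```python
from h import *
ctrl.hold(.3); print(F())
ctrl.move_l(W(-45,0,61),vel=40); ctrl.move_l(W(-45,0,140),vel=150); 
ctrl.move_l(W(-30,-140,140),vel=150)
gs=[]
for n in("top","side"):
    p,d=optics.grab_frame(n); u,v=pix(n,W(15,-15,30))[0].astype(int)
    gs.append(cv2.resize(p[v-40:v+40,u-40:u+40,::-1],None,fx=5,fy=5,interpolation=cv2.INTER_CUBIC))
cv2.imwrite("pics/both2.png",np.hstack(gs)); print(sensors.read_state()["t"])
```

```text
[-5.83068778  0.30360049  2.5954049 ]
17.2083
```

View pics/both2.png

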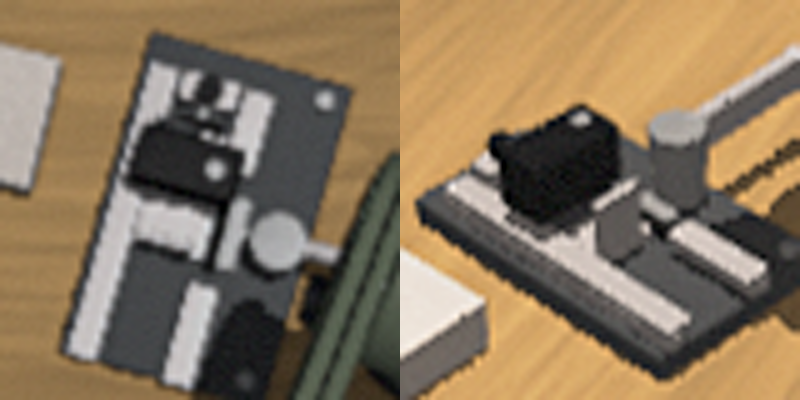

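The camera body, at (185,160) in the top crop, now sits at the stop block, with the tab clear at (615,225) in the side crop. Now for the lever.

```bash
cat >> h.py <<'E'
def lev(a,gap,z=65):  # TCP pose pushing lever at angle a, face gap mm off the bar
    th=a-1.745; d=np.array([np.cos(th),np.sin(th)]); n=np.array([-d[1],d[0]])
    p=np.array([5,-60])+75*d-n*(16+gap); return W(p[0],p[1],z),down(th+np.pi/2)
E
python3 - <<'E'
from h import *
p,r=lev(.21,12,140); ctrl.move_ptp(p,r)
p,r=lev(.21,12); hit=ctrl.move_l(p,vel=80,threshold=8); print("descend hit",hit)
f0=np.array(sensors.read_state()["force"]); log=[]
if not hit:
    p,r=lev(.21,4); ctrl.move_l(p,r,vel=30)
    for a in np.arange(.21,1.72,.06):
        p,r=lev(a,0); st=ctrl.move_l(p,r,vel=30,threshold=20)
        f=np.array(sensors.read_state()["force"])-f0; log.append((round(a,2),round(float(f@r[:,0]),1),round(float(np.linalg.norm(f)),1)))
        if st or log[-1][2]>20: print("stop");break
print(*log,sensors.read_state()["t"])
E
```

```text
descend hit False
(np.float64(0.21), -0.3, 0.7) (np.float64(0.27), -2.0, 2.4) (np.float64(0.33), -3.1, 3.1) (np.float64(0.39), -4.7, 4.8) (np.float64(0.45), -5.1, 5.2) (np.float64(0.51), -5.3, 5.4) (np.float64(0.57), -6.6, 6.7) (np.float64(0.63), -8.0, 8.0) (np.float64(0.69), -7.6, 7.7) (np.float64(0.75), -8.2, 8.3) (np.float64(0.81), -8.3, 8.7) (np.float64(0.87), -9.2, 9.6) (np.float64(0.93), -8.4, 8.7) (np.float64(0.99), -7.3, 7.7) (np.float64(1.05), -6.8, 7.1) (np.float64(1.11), -6.0, 7.1) (np.float64(1.17), -6.0, 6.8) (np.float64(1.23), -4.7, 5.6) (np.float64(1.29), -3.1, 3.6) (np.float64(1.35), -1.6, 2.4) (np.float64(1.41), 0.0, 0.7) (np.float64(1.47), -0.2, 1.0) (np.float64(1.53), 0.3, 0.8) (np.float64(1.59), -0.1, 0.6) (np.float64(1.65), 0.1, 1.3) (np.float64(1.71), 0.0, 0.6) 26.7417
```

The lever resisted with at most about 9.5 N and then ran free past centre. I'll back off and check.

Run:
```python
from h import *
p,r=lev(1.71,30); ctrl.move_l(p,r,vel=80); p,r=lev(1.71,30,170); ctrl.move_l(p,vel=150)
ctrl.move_l(W(-60,-230,200),vel=250)
gs=[]
for n in("top","side"):
    p,d=optics.grab_frame(n); u,v=pix(n,W(25,-15,30))[0].astype(int)
    g=cv2.resize(p[v-40:v+40,u-40:u+40,::-1],None,fx=5,fy=5,interpolation=cv2.INTER_CUBIC)
    for a in(1.6,1.8):
        th=a-1.745; q=(pix(n,W(5+102*np.cos(th),-60+102*np.sin(th),60))[0]-[u-40,v-40])*5
        cv2.circle(g,tuple(int(i) for i in q),2,(0,0,255) if a>1.7 else (255,0,0),-1)
    gs.append(g)
cv2.imwrite("pics/both3.png",np.hstack(gs)); print(sensors.read_state()["t"])
```

```text
29.1167
```

View pics/both3.png

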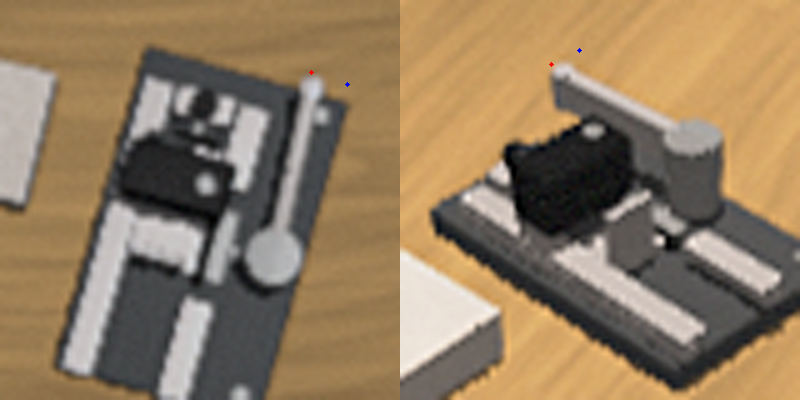

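The lever in the picture lies on the fully-shut direction: its tip at (312,88) lines up with the red 1.8 rad marker. The camera is still at the stop, so I'm handing in.

Run:
```python
from h import *
ctrl.finish_job()
```

```text
the job is handed in; nothing more can be done
```

I slid the camera against the sprung stop, then swung the lever past centre until it snapped shut, and handed the job in about 29 s into the 58 s limit.

- **Camera:** I pushed its thumb tab slowly with shut fingers. Sliding took about 1–2 N. The force then rose steadily to about 6 N over the last few millimetres, which means the spring was compressed by roughly 3 mm. By my reckoning the free pad's face is near mount x = 57 mm.
- **Lever:** It resisted with at most about 9.6 N. Resistance fell away at about 1.4 rad, and I felt no contact from there on.
- **Last check:** After backing the robot off, the final top and side pictures show the lever along the fully-shut direction (1.8 rad). The camera was still up against the stop, and the robot was touching nothing.
- **Not confirmed:** The pictures resolve only about 2–3 mm. That the shoe still touches the pad rests on the force trace and on the camera's unchanged place next to the stop. I did not check the lever's end stop by touch, and I took no final picture of the bystander objects, though no unexpected contact showed up in the forces I read.

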